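Reset the tripped breaker on the pottery's supply desk

ROBOT

A 7-joint arm with a two-finger parallel gripper is mounted at the origin on the work surface. World frame = base frame: x ahead of the robot, y to its left, z up, the work surface at z = 0. Lengths are in m, angles in rad, forces in N, time in s.
With the tool pointing down it reaches from about 0.4 to 0.925 m from the base axis. Payload 4.1 kg.
Tool frame: the origin (TCP) lies on the centre line of the jaws, within the pads' length; the fingertips stand 8 mm ahead of it and the grasp point (between the pads) lies 11 mm behind it; z points along the fingers, y is the direction in which the jaws open and shut (so a half turn about z gives the same grasp; the last joint's range is limited). The gripper opens to 85 mm and grips with 20 to 120 N. Pads are 22 mm wide; open, the fingers measure 114 mm over their backs; the gripper's body (76 mm by 85 mm) begins 54 mm behind the grasp point. The pads swing forward as they close: fully open they stand 13 mm farther back than shut.
Start: joints at [1.049, 0.398, 0.045, 1.537, -0.019, 1.207, -0.051], TCP at [0.267, -0.593, 0.239] pointing down, gripper open.
Joint ranges: [-2.82, 2.82], [-0.49, 2.23], [-1.37, 1.46], [0, 2.46], [-1.36, 4.5], [0.23, 2], [-2.94, 2.94]. Speed limits (rad/s): [2.57, 2.57, 3.14, 3.14, 3.14, 3.14, 3.14].

INTERFACE

Orientations are given as a unit quaternion [w, x, y, z].
In Python, from workcell import env gives the robot as it stands.
- The arm moves only by the tool send_rows, never from a script. Its argument "rows" is a list of rows, each a list of 3 entries, a list of its own where there are three numbers: the shift along the tool's x, y, z in mm, then the turn, a rotation vector about the tool's x, y, z in degrees, then the opening, from 0 (shut) to 1 (fully open). A call has 1 to 5 rows; each row shifts and turns the pose as measured when the row begins, along the tool's axes as they then stand; what a row does not reach is not made up. A row lasts 1/12 s, in which the tool goes at most 41.7 mm and 7.16 degrees, less where a joint would pass 70% of its speed; a pose out of reach is approached as far as the arm can. A call is refused whole if a number of a shift passes 41.7 or a number of a turn 7.16, either way. A call with a gripper value outside its range is refused whole. The fingers move at their own pace and stop on an object; "newtons" is the grip in N (left out, the last holds). Time passes only in rows, so rows that do not move let the fingers close. It gives the time, the measured TCP pose, the force and the opening at its end, in the units of the state.
- env.get_obs(): the state, without advancing time (a new reading comes with each control period).
- env.camera(name): name is "scene" or "side" or "wrist"; returns a dict with "color" (400x640x3 uint8, blue, green, red), "K" (3x3 intrinsics, pixels), "view" (4x4, takes a point from world to camera coordinates). Camera axes: x right, y down, z forward; pixel columns grow to the right and rows downward; lengths in m; the calibration is good to about 2 mm. A picture is of the moment at which its call begins. There is no depth.
- env.close_job(): hands the job in, once; it reports no verdict.
Trained networks look in a picture, given as the dict that the camera call returned (one of the last four; its "shot" number tells which), for a name from the list of things; names that differ only in an ending like _2 or _b are one class to them, and where a whole thing is asked for, a point or a joint stands for the part that bears it (a point fixed in the world has none). Each returns a list of dicts, best first, with "p" (0 to 1); they miss things now and then, are a little off and sometimes report something else, mostly with a low value. They report only what shows in the picture. A call takes as long as a camera call.
- env.masks_of(picture, thing): "mask" (400x640 bool, what is visible of it) and "box" ([left, top, right, bottom] in pixels, round what is visible of it).
- env.mark_of(picture, thing): "at" ([column, row] in pixels: a listed point, or the origin of a listed thing).
The state is a dict: "time_s": time; "q": joint angles; "qvel": joint speeds; "effort": joint torques, N m; "eef_pos": TCP position; "tool_rot": TCP orientation; "ft_force": force on the tool from outside, world axes, zero at the start; "moment": the same for the moment, N m; "opening": finger opening in m.
Only numpy, scipy, OpenCV 4.12 (cv2) and the standard library are available. Lean on these libraries where they do the work, as an engineer would, in place of code of your own. Each camera call takes 0.05 s, during which the arm holds its last target. There are 200 camera calls.

TASK

One of the three circuit breakers on the sloping supply desk has tripped: its handle stands midway, neither at the near end (off) nor at the far end (on). Reset it: push its handle past off until you feel it come up against its reset stop, firmly but without forcing it, then throw it fully on so that it stays there by itself. Leave the other two breakers and the bowl and the jar beside the desk as they are.

Things in the scene. Friction and masses are not known exactly. Their poses are not given: they have to be found in the camera images.
- desk: Grey sheet-steel supply desk bolted to the bench, 260 mm deep (its x), 400 mm wide (its y); the sloping face rises 12 degrees from 85 mm high at the near edge (-x) to 140 mm at the far edge (+x). Origin: centre of its underside, on the bench; x runs from the near edge to the far edge. Three breakers stand side by side in its face, 125 mm apart along y.
- breaker_a: The tripped breaker (any place in the row). Grey moulded nose, 110 mm along the slope by 66 mm wide, top face 13 mm above the desk's face and 34 mm, square to it, from the handle's pivot; the handle comes out of a lengthwise slot. Origin: on the handle's pivot axis, mid-width; axes as the desk's (x level, towards the far side; y along the pivot; z up).
- breaker_b: A breaker of the same build that is on; leave it alone. Origin and axes as breaker_a.
- breaker_c: A breaker of the same build that is switched off, its handle at the near end; leave it alone. Origin and axes as breaker_a.
- handle_a: Black handle of the tripped breaker: flat paddle 10 mm thick (along the throw), 24 mm wide (along the pivot), 32 mm out of the nose. Origin on the pivot; z runs to its outer end at 66 mm. Push its broad near or far side near the end. Reset, it needs 4 to 5 N at the end to go over centre to on, where it stays. Not reset, it is sprung back to tripped.
- grip_a (a point): Middle of the outer end of the tripped handle. Push at this end: past the off rest a spring resists, 1 N rising to 4 to 9 N, then comes a firm stop where the force climbs some 8 N per mm. The latch catches in the last mm before the stop: 14 N means that the stop is reached. More than 20 N here strains the breaker. Let go, the handle springs back to its off rest.
- grip_b (a point): Middle of the outer end of breaker_b's handle.
- grip_c (a point): Middle of the outer end of breaker_c's handle.
- lever_a (a joint): Angle (rad) of the tripped handle from square to the desk's face: positive leans up the slope to the far side (on), negative to the near side (off). Tripped: 0.03 to 0.16; over centre at 0, past which it snaps to the off rest at -0.24; the reset stop is hidden, anywhere from -0.30 to -0.42, different each time; on 0.32.
- lever_b (a joint): Handle angle of breaker_b, on: about 0.32.
- lever_c (a joint): Handle angle of breaker_c, off: about -0.24.
- bowl: Small terracotta bowl beside the desk, 124 mm across, 55 mm high; origin under its centre. Leave alone.
- glaze_jar: Jar of glaze on the other side of the desk, 64 mm across, 90 mm high; origin under its centre. Leave alone.

How it is judged:
On the way, in this order (a step that is already met when the one before it is completed fails the run):
1. the tripped handle is pushed past its off rest, into the reset travel (value of joint lever_a below -0.27 rad), for 0.05 s.
2. the handle is thrown to on (value of joint lever_a above 0.27 rad), for 0.2 s.
At the end, for the whole second after the job is handed in: The tripped breaker's handle, let go, stays at on by itself (joint 0.27 to 0.36, still); the breaker that was on is still on (above 0.25) and the one that was off is still off (below -0.18) (value of joint lever_a between 0.27 and 0.36 rad and velocity of joint lever_a between -0.1 and 0.1 rad/s and value of joint lever_b above 0.25 rad and value of joint lever_c below -0.18 rad); the robot touches nothing.
It fails at once if the tripped breaker is strained: its handle bears on its stops and springs with more than 40 N in the mechanism, which is a push of a little over 20 N at the handle's end (contact force between handle_a and breaker_a above 40 N).
It fails at once if one of the other two handles is moved by more than about 0.07 rad (value of joint lever_b below 0.25 rad or value of joint lever_b above 0.4 rad or value of joint lever_c above -0.17 rad or value of joint lever_c below -0.31 rad).
It fails at once if the bowl or the jar is shifted by more than 20 mm (distance of any of bowl, glaze_jar from where it was at the start of the episode above 0.02 m).
It also fails if it takes over 38 s, if anything falls off the work surface, if the arm or the gripper's body presses on something with over 40 N, if the wrist force passes 120 N, or if a joint passes its speed limit or range.

## Working session

There is one attempt and no reset: what is moved stays moved. The work goes in short steps, Python scripts to look and compute and a tool call to move; the robot and the scene stay as the last step left them, time stands still between calls to the robot, and variables do not carry over. Pictures are saved under pics/ and viewed, about 8 in all and at most 12, crops included, and the job is handed in when it is done.

Besides the shell and the picture viewer there is one more tool, called after "Call:" by a JSON object that holds its "name" and its "arguments", one argument or row to a line. send_rows: Moves the arm, as the interface text tells. Its arguments: {"type":"object","properties":{"rows":{"type":"array","items":{"type":"array"}},"newtons":{"type":"number"}},"required":["rows"]}

```bash
mkdir -p pics; ls
cat > h.py <<'E'
import numpy as np, cv2
from scipy.spatial.transform import Rotation as R
from workcell import env
def tri(obs):
    A=[];b=[]
    for cam,px in obs:
        P=cam["K"]@np.array(cam["view"])[:3]
        for k in (0,1):
            r=px[k]*P[2]-P[k]; A.append(r[:3]/np.linalg.norm(r[:3])); b.append(-r[3]/np.linalg.norm(r[:3]))
    x,res,_,_=np.linalg.lstsq(np.array(A),np.array(b),rcond=None); return x,res
def proj(cam,X):
    p=cam["K"]@(np.array(cam["view"])@np.r_[X,1])[:3]; return p[:2]/p[2]
E
python3 - <<'E'
from h import *
o=env.get_obs()
print({k:np.round(v,3) for k,v in o.items() if not isinstance(v,str)})
cs={n:env.camera(n) for n in("scene","side","wrist")}
for n,c in cs.items():
    cv2.imwrite(f"pics/{n}0.png",c["color"])
    print(n,np.round(np.linalg.inv(c["view"])[:3,3],3),[np.round(np.array(c["view"])[2,:3],2)])
    for t in("grip_a","grip_b","breaker_a","desk","bowl","glaze_jar"):
        print(t,[(np.round(d["at"]).tolist(),round(d["p"],2)) for d in env.mark_of(c,t)][:5])
cv2.imwrite("pics/both0.png",np.vstack([cs["scene"]["color"],cs["side"]["color"]]))
E
```

```text
pics
{'time_s': np.float64(0.0), 'q': array([ 1.049,  0.399,  0.045,  1.538, -0.019,  1.207, -0.051]), 'qvel': array([-0.001, -0.   , -0.   , -0.   ,  0.001, -0.   ,  0.001]), 'effort': array([-0.0000e+00, -4.7512e+01,  1.3640e+00, -2.5422e+01,  1.1000e-02,
        9.0000e-03,  0.0000e+00]), 'eef_pos': array([ 0.267, -0.592,  0.238]), 'tool_rot': array([-0.001,  0.978,  0.21 , -0.   ]), 'ft_force': array([ 0.145, -0.246, -0.718]), 'moment': array([-0.014, -0.022, -0.026]), 'opening': np.float64(0.086)}
scene [1.644 0.198 1.104] [array([-0.71, -0.1 , -0.7 ])]
grip_a [([263.0, 179.0], 0.53), ([346.0, 186.0], 0.48), ([307.0, 176.0], 0.41)]
grip_b [([263.0, 179.0], 0.53), ([346.0, 186.0], 0.48), ([307.0, 176.0], 0.41)]
breaker_a [([262.0, 194.0], 0.87), ([304.0, 199.0], 0.73), ([345.0, 199.0], 0.59)]
desk [([306.0, 215.0], 0.59)]
bowl []
glaze_jar [([217.0, 222.0], 0.63)]
side [0.239 0.805 0.787] [array([ 0.35, -0.69, -0.63])]
grip_a [([351.0, 155.0], 0.6), ([308.0, 205.0], 0.54), ([342.0, 186.0], 0.51)]
grip_b [([351.0, 155.0], 0.6), ([308.0, 205.0], 0.54), ([342.0, 186.0], 0.51)]
breaker_a [([308.0, 221.0], 0.97), ([349.0, 174.0], 0.96), ([329.0, 196.0], 0.85)]
desk [([332.0, 217.0], 0.88)]
bowl [([273.0, 285.0], 0.67), ([353.0, 157.0], 0.41)]
glaze_jar []
wrist [ 0.336 -0.562  0.372] [array([-0.27, -0.12, -0.95])]
grip_a []
grip_b []
breaker_a []
desk []
bowl []
glaze_jar []
```

View pics/scene0.png

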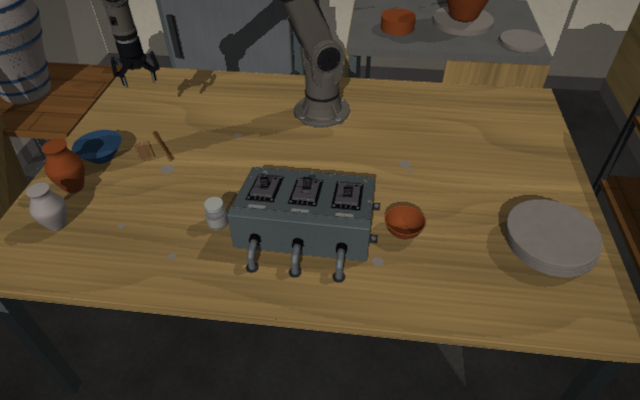

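View pics/side0.png

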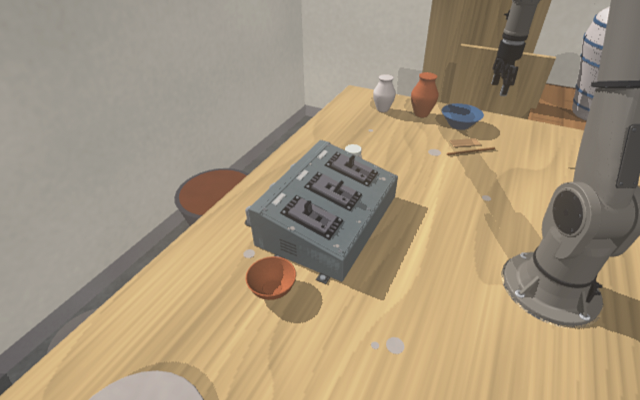

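Scene: desk with breakers at about (262,194), (304,199), (345,199), and the bowl and jar on either side. In the side view the same breakers are at (349,174), (329,196), (308,221).

Run:
```python
from h import *
c=env.camera("scene");s=env.camera("side")
def m(cam,t): return [np.array(d["at"]) for d in env.mark_of(cam,t) if d["p"]>.3]
B=list(zip(sorted(m(c,"breaker_a"),key=lambda p:p[0]),sorted(m(s,"breaker_a"),key=lambda p:-p[0])))
G=list(zip(sorted(m(c,"grip_a"),key=lambda p:p[0]),sorted(m(s,"grip_a"),key=lambda p:p[1])))
bs=[];gs=[]
for (b1,b2),(g1,g2) in zip(B,G):
    b,rb=tri([(c,b1),(s,b2)]);g,rg=tri([(c,g1),(s,g2)]);bs.append(b);gs.append(g)
    print(b.round(4),g.round(4),np.sqrt(rb).round(4),np.sqrt(rg).round(4),(g-b).round(4))
bs=np.array(bs); d=bs[2]-bs[0]; yaw=np.arctan2(-d[0],d[1]); print("yaw",np.degrees(yaw),np.linalg.norm(d))
ax=np.array([np.cos(yaw),np.sin(yaw),0])
for b,g in zip(bs,gs):
    v=g-b; print("lever",np.arctan2(v@ax,v[2])+np.radians(12))
for n,k in(("bowl",c),("bowl",s),("glaze_jar",c),("glaze_jar",s),("desk",c),("desk",s)): print(n,[(np.round(q["at"]),round(q["p"],2)) for q in env.mark_of(k,n)])
a=cv2.resize(c["color"][165:215,225:385],None,fx=5,fy=5,interpolation=2)
b=cv2.resize(s["color"][135:240,240:400],None,fx=5,fy=3.2,interpolation=2)
cv2.imwrite("pics/crop.png",np.vstack([a,b]))
```

```text
[ 0.5956 -0.1012  0.0845] [ 0.6022 -0.0993  0.1607] [0.0004] [0.0026] [0.0066 0.0019 0.0762]
[0.6042 0.0243 0.0941] [0.5714 0.0211 0.1479] [0.0062] [0.003] [-0.0328 -0.0031  0.0539]
[0.6078 0.1465 0.0955] [0.6063 0.1536 0.1516] [0.0019] [0.0036] [-0.0015  0.0071  0.0561]
yaw -2.823150808459498 0.2482030850988985
lever 0.29392177690468135
lever -0.3349629035849448
lever 0.17690604194127774
bowl [(array([305., 218.]), 0.67), (array([404., 234.]), 0.66)]
bowl [(array([275., 287.]), 0.58), (array([305., 204.]), 0.32)]
glaze_jar [(array([218., 221.]), 0.81), (array([404., 233.]), 0.23)]
glaze_jar []
desk [(array([306., 218.]), 0.62)]
desk [(array([334., 218.]), 0.78)]
```

View pics/crop.png

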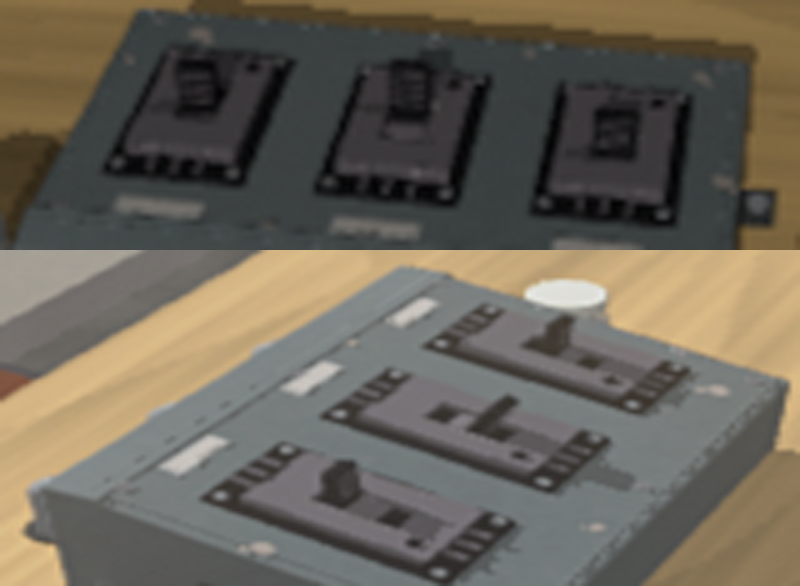

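Call:
{"name": "send_rows", "arguments": {
  "rows": [
    [[0,0,-20],[0,0,6.75],0],
    [[0,0,-20],[0,0,6.75],0],
    [[0,0,-20],[0,0,6.75],0],
    [[0,0,-20],[0,0,6.75],0],
    [[0,-20,0],[0,6,0],0]
  ],
  "newtons": 40
}}

```text
time_s: 2.07
eef_pos: [0.2727, -0.5732, 0.3191]
tool_rot: [-0.0, 0.998, -0.033, 0.052]
ft_force: [1.3, -0.1, 0.6]
opening: 0.0256
```

```bash
cat >> h.py <<'E'
def tgt(yaw):  # tool axes: x up the slope, z into the face
    a=np.radians(12); x=np.array([np.cos(a)*np.cos(yaw),np.cos(a)*np.sin(yaw),np.sin(a)])
    z=-np.array([-np.sin(a)*np.cos(yaw),-np.sin(a)*np.sin(yaw),np.cos(a)]); return np.c_[x,np.cross(z,x),z]
def go(pos,yaw=np.radians(-2.8)):
    o=env.get_obs(); q=o["tool_rot"]; M=R.from_quat(np.r_[q[1:],q[0]]).as_matrix()
    T=tgt(yaw)
    print("t",round(o["time_s"],2),"pos",np.round(o["eef_pos"],4),"turn",np.degrees(R.from_matrix(M.T@T).as_rotvec()).round(2),"shift tool",(M.T@(np.array(pos)-o["eef_pos"])*1e3).round(1),"shift target frame",(T.T@(np.array(pos)-o["eef_pos"])*1e3).round(1),"F",np.round(o["ft_force"],1),"open",round(o["opening"],4))
E
python3 -c "
from h import *
go([.5,.02,.31])"
```

```text
t 2.07 pos [ 0.2727 -0.5732  0.3191] turn [-0.08  5.99 -1.05] shift tool [ 185.  -607.    31.2] shift target frame [ 191.8 -603.6   50.1] F [ 1.3 -0.1  0.6] open 0.0256
```

Call:
{"name": "send_rows", "arguments": {
  "rows": [
    [[12,-40,2],[0,6,-1],0],
    [[12,-40,3],[0,0,0],0],
    [[12,-40,3],[0,0,0],0],
    [[12,-40,3],[0,0,0],0],
    [[12,-40,3],[0,0,0],0]
  ]
}}

```text
time_s: 2.48
eef_pos: [0.3375, -0.381, 0.3178]
tool_rot: [0.008, 0.993, -0.037, 0.107]
ft_force: [1.4, 0.7, -0.2]
opening: -0.0001
```

Call:
{"name": "send_rows", "arguments": {
  "rows": [
    [[12,-40,3],[0,0,0],0],
    [[12,-40,3],[0,0,0],0],
    [[12,-40,3],[0,0,0],0],
    [[12,-40,3],[0,0,0],0],
    [[12,-40,3],[0,0,0],0]
  ]
}}

```text
time_s: 2.9
eef_pos: [0.4116, -0.1858, 0.3159]
tool_rot: [0.01, 0.993, -0.038, 0.109]
ft_force: [0.4, -0.3, -0.3]
opening: -0.0003
```

```bash
python3 -c "
from h import *
go([.5,.02,.31])"
```

```text
t 2.9 pos [ 0.4116 -0.1858  0.3159] turn [ 0.99 -0.57 -1.46] shift tool [  69.8 -212.    19.1] shift target frame [  75.3 -209.8   22.1] F [ 0.4 -0.3 -0.3] open -0.0003
```

Call:
{"name": "send_rows", "arguments": {
  "rows": [
    [[14,-40,4],[1,-0.5,-1.5],0],
    [[14,-40,4],[0,0,0],0],
    [[14,-40,4],[0,0,0],0],
    [[14,-40,4],[0,0,0],0],
    [[14,-40,4],[0,0,0],0]
  ]
}}

```text
time_s: 3.32
eef_pos: [0.4906, 0.007, 0.313]
tool_rot: [0.004, 0.994, -0.024, 0.108]
ft_force: [1.8, 0.3, 0.1]
opening: -0.0001
```

Run:
```python
from h import *
c=env.camera("wrist"); cv2.imwrite("pics/w1.png",c["color"]); np.savez("w1.npz",K=c["K"],view=c["view"])
for t in("grip_a","breaker_a"): print(t,[(np.round(d["at"],1).tolist(),round(d["p"],2)) for d in env.mark_of(c,t)][:5])
go([.5,.02,.31])
```

```text
grip_a [([167.7, 95.1], 0.86), ([296.1, 131.2], 0.74), ([423.7, 97.7], 0.68)]
breaker_a [([296.2, 110.7], 0.84), ([197.4, 117.1], 0.7), ([403.7, 106.6], 0.68)]
t 3.47 pos [0.4909 0.0089 0.3129] turn [ 0.04 -0.37  0.53] shift tool [  7.8 -11.4   4.7] shift target frame [  7.8 -11.5   4.6] F [-0.8 -1.2  0.4] open -0.0001
```

View pics/w1.png

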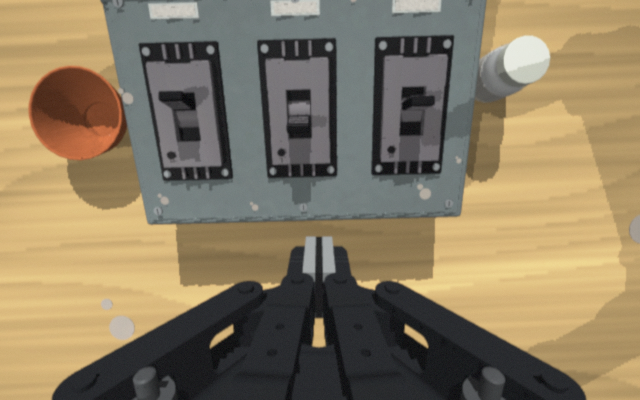

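The wrist view shows the middle handle off (296,131). Both outer handles lean to the far side, and the right one (424,98) looks less far over than the left one (168,95). I'll fit a desk model to all the marks to decide.

```bash
cat > fit.py <<'E'
from h import *
from scipy.optimize import least_squares
cams=[];obs=[]
for n,key in(("scene",lambda p:-p[0]),("side",lambda p:p[0]),("wrist",lambda p:p[0])): # ordered from +y to -y
    c=env.camera(n); cams.append(c)
    for t in("breaker_a","grip_a"):
        p=[np.array(d["at"]) for d in env.mark_of(c,t) if d["p"]>.3]
        if n=="side": p.sort(key=lambda q:-q[1])
        else: p.sort(key=key)
        print(n,t,np.round(p).tolist())
        if len(p)==3: obs+= [(len(cams)-1,t[0]=="g",i,q) for i,q in enumerate(p)]
def pts(x):
    T=tgt(x[2]); y=np.array([-np.sin(x[2]),np.cos(x[2]),0]); o=np.array([x[0],x[1],x[3]])
    P=[o+y*d for d in(.125,0,-.125)]
    return P,[p+.066*(T[:,0]*np.sin(l)-T[:,2]*np.cos(l)) for p,l in zip(P,x[4:7])]
def res(x,f=None):
    B,G=pts(x); return np.concatenate([(proj(cams[k],(G if g else B)[i])-q)/(1 if k<2 else 2) for k,g,i,q in obs]+[[(x[3]-.0915)/.003,(x[5]+.24)/.02]])
for init in([.6,.02,-.05,.092,.3,-.24,.1],):
    s=least_squares(res,init,loss="soft_l1"); J=np.linalg.inv(s.jac.T@s.jac)
    print(s.x.round(4),np.sqrt(np.diag(J)).round(4),s.cost)
for nm,l in(("left tripped",(.1,-.24,.32)),("right tripped",(.32,-.24,.1))):
    s2=least_squares(lambda v:res(np.r_[v,l]),s.x[:4],loss="soft_l1"); print(nm,s2.x.round(4),s2.cost)
B,G=pts(s.x); print("pivots",np.round(B,4),"grips",np.round(G,4))
np.save("fit.npy",s.x)
big=cv2.resize(cams[2]["color"][20:200,110:500],None,fx=2,fy=2,interpolation=2)
for p,l in zip(B,("b","o","a")):
    for th,col in((.32,(0,0,255)),(.1,(0,255,0)),(-.24,(255,0,0))):
        T=tgt(s.x[2]); g=p+.066*(T[:,0]*np.sin(th)-T[:,2]*np.cos(th)); q=(proj(cams[2],g)-[110,20])*2; cv2.circle(big,tuple(int(v) for v in q),2,col,-1)
cv2.imwrite("pics/w2.png",big)
E
python3 fit.py
```

```text
scene breaker_a [[346.0, 201.0], [304.0, 200.0], [266.0, 193.0]]
scene grip_a [[347.0, 186.0], [307.0, 174.0], [262.0, 178.0]]
side breaker_a [[311.0, 220.0], [306.0, 204.0], [331.0, 196.0]]
side grip_a [[308.0, 201.0], [342.0, 183.0], [351.0, 156.0]]
wrist breaker_a [[194.0, 114.0], [295.0, 111.0], [399.0, 107.0]]
wrist grip_a [[162.0, 91.0], [293.0, 131.0], [401.0, 110.0], [421.0, 96.0]]
[ 0.6055  0.0219 -0.0133  0.0927  0.3047 -0.2538  0.1772] [0.0013 0.0012 0.0125 0.0017 0.0511 0.025  0.0523] 82.208046857882
left tripped [ 0.605   0.0216 -0.0468  0.0919] 90.58870323327875
right tripped [ 0.6061  0.022  -0.0029  0.0924] 83.42380951135145
pivots [[ 0.6072  0.1469  0.0927]
 [ 0.6055  0.0219  0.0927]
 [ 0.6038 -0.1031  0.0927]] grips [[ 0.6135  0.1468  0.1584]
 [ 0.576   0.0223  0.1518]
 [ 0.6017 -0.1031  0.1587]]
```

View pics/w2.png

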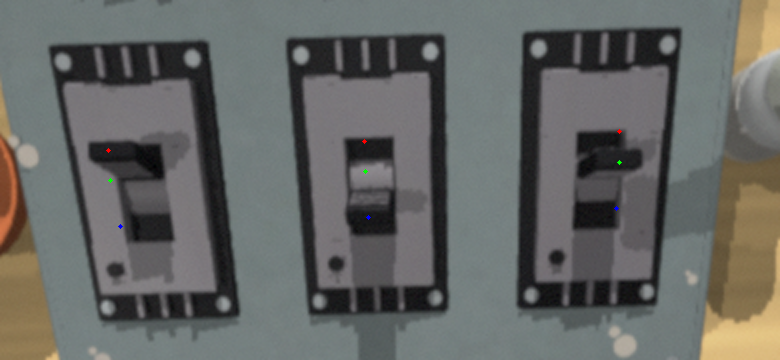

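The overlay is clear: the right breaker (y≈-0.103) is the tripped one, its handle end sits on the green 0.1 rad mark and its slot shows beyond it. The left one is on and the middle one is off.

```bash
cat >> h.py <<'E'
P=np.array([.604,-.103,.0927]); YAW=np.radians(-2)
def uw(u,w,yaw=YAW):
    T=tgt(yaw); return P+T[:,0]*u/1e3-T[:,2]*w/1e3
def st(u,w):
    o=env.get_obs(); T=tgt(YAW); print("uvw",(T.T@(o["eef_pos"]-P)*1e3).round(1),"Ftool",(T.T@o["ft_force"]).round(2)); go(uw(u,w),YAW)
E
python3 -c "
from h import *
st(36,110)"
```

```text
uvw [ -69.3 -103.1 -239.5] Ftool [-0.12 -0.   -0.3 ]
t 3.92 pos [0.4901 0.0041 0.3125] turn [ 0.36 -0.33 -0.77] shift tool [105.9 100.9 130.7] shift target frame [105.3 103.1 129.5] F [-0.2  0.   0.3] open -0.0002
```

Call:
{"name": "send_rows", "arguments": {
  "rows": [
    [[36,35,10],[0.4,-0.3,-0.8],0],
    [[36,35,30],[0,0,0],0],
    [[35,34,40],[0,0,0],0],
    [[0,0,40],[0,0,0],0],
    [[0,0,0],[0,0,0],0]
  ]
}}

```text
time_s: 4.33
eef_pos: [0.5918, -0.0838, 0.2336]
tool_rot: [0.004, 0.994, -0.017, 0.11]
ft_force: [-1.1, 0.3, -2.0]
opening: 0.0005
```

Run:
```python
from h import *
st(36,90)
c=env.camera("wrist"); print([(np.round(d["at"],1).tolist(),round(d["p"],2)) for d in env.mark_of(c,"grip_a")][:5])
i=c["color"].copy()
T=tgt(YAW)
for th,col in((.32,(0,0,255)),(.1,(0,255,0)),(-.24,(255,0,0))):
    cv2.circle(i,tuple(int(v) for v in proj(c,P+.066*(T[:,0]*np.sin(th)-T[:,2]*np.cos(th)))),3,col,-1)
cv2.imwrite("pics/w3.png",i)
```

```text
uvw [  16.7  -18.8 -140.5] Ftool [-1.53 -0.3   1.76]
t 4.33 pos [ 0.5918 -0.0838  0.2336] turn [ 0.24 -0.6   0.03] shift tool [18.7 18.6 50.8] shift target frame [19.3 18.8 50.5] F [-1.1  0.3 -2. ] open 0.0005
[([342.0, 216.7], 0.95), ([6.4, 208.2], 0.64)]
```

View pics/w3.png

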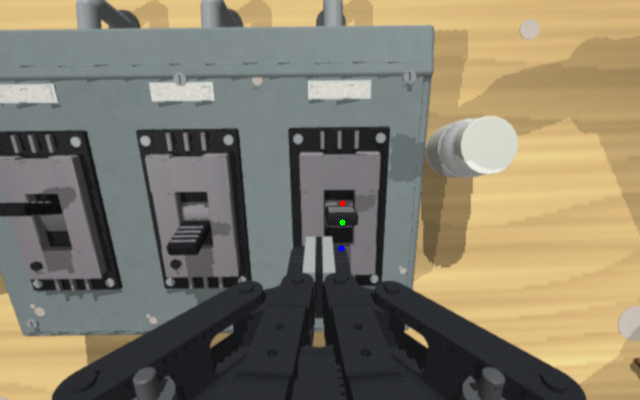

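The view confirms it: the handle end is at (342,217), within 5 px of the model, with room behind it for the fingers. I'll go past it on the far side and then down.

Call:
{"name": "send_rows", "arguments": {
  "rows": [
    [[22,19,5],[0,-0.6,0],0],
    [[2,2,20],[0,0,0],0],
    [[0,0,20],[0,0,0],0],
    [[0,0,0],[0,0,0],0]
  ]
}}

```text
time_s: 4.77
eef_pos: [0.6318, -0.1046, 0.2134]
tool_rot: [0.007, 0.993, -0.015, 0.118]
ft_force: [-0.7, -0.0, -0.7]
opening: 0.0002
```

```bash
python3 -c "
from h import *
st(37,64)"
```

```text
uvw [  52.3    0.7 -112.3] Ftool [-0.88  0.03  0.57]
t 4.77 pos [ 0.6318 -0.1046  0.2134] turn [ 0.54 -1.52  0.3 ] shift tool [-16.6  -1.2  47.9] shift target frame [-15.3  -0.7  48.3] F [-0.7 -0.  -0.7] open 0.0002
```

Call:
{"name": "send_rows", "arguments": {
  "rows": [
    [[-5,0,15],[0.5,-1.5,0.3],0],
    [[-5,0,15],[0,0,0],0],
    [[0,0,10],[0,0,0],0],
    [[0,0,0],[0,0,0],0],
    [[0,0,0],[0,0,0],0]
  ]
}}

```text
time_s: 5.18
eef_pos: [0.6353, -0.102, 0.1856]
tool_rot: [0.004, 0.993, -0.015, 0.113]
ft_force: [-0.5, 0.1, -0.3]
opening: -0.0003
```

```bash
python3 -c "
from h import *
st(37,64)"
```

```text
uvw [ 49.9  -2.1 -84.4] Ftool [-0.57 -0.1   0.21]
t 5.18 pos [ 0.6353 -0.102   0.1856] turn [ 0.18 -1.02  0.24] shift tool [-13.2   2.   20.2] shift target frame [-12.9   2.1  20.4] F [-0.5  0.1 -0.3] open -0.0003
```

Call:
{"name": "send_rows", "arguments": {
  "rows": [
    [[-4,2,13],[0,-1,0],0],
    [[-3,0,11],[0,0,0],0],
    [[-2,0,4],[0,0,0],0],
    [[0,0,0],[0,0,0],0]
  ]
}}

```text
time_s: 5.52
eef_pos: [0.6344, -0.1039, 0.1588]
tool_rot: [0.004, 0.994, -0.015, 0.107]
ft_force: [-0.4, 0.1, -1.3]
opening: -0.0001
```

```bash
python3 -c "
from h import *
st(34,64)"
```

```text
uvw [ 43.5  -0.2 -58.3] Ftool [-0.66 -0.13  1.23]
t 5.52 pos [ 0.6344 -0.1039  0.1588] turn [ 0.26 -0.34  0.29] shift tool [-9.5  0.2 -5.7] shift target frame [-9.5  0.2 -5.7] F [-0.4  0.1 -1.3] open -0.0001
```

Call:
{"name": "send_rows", "arguments": {
  "rows": [
    [[-6,0,-3],[0,0,0],0],
    [[-6,0,-1],[0,0,0],0],
    [[-6,0,0],[0,0,0],0]
  ]
}}

```text
time_s: 5.77
eef_pos: [0.6153, -0.103, 0.1584]
tool_rot: [0.004, 0.994, -0.015, 0.107]
ft_force: [0.1, -0.3, -0.7]
opening: -0.0001
```

```bash
python3 -c "
from h import *
st(34,64)"
```

```text
uvw [ 24.7  -0.4 -62. ] Ftool [-0.02  0.26  0.66]
t 5.77 pos [ 0.6153 -0.103   0.1584] turn [ 0.21 -0.33  0.3 ] shift tool [ 9.3  0.5 -2. ] shift target frame [ 9.3  0.4 -2. ] F [ 0.1 -0.3 -0.7] open -0.0001
```

Call:
{"name": "send_rows", "arguments": {
  "rows": [
    [[-6,0,0],[0,0,0],0],
    [[-6,0,0],[0,0,0],0]
  ]
}}

```text
time_s: 5.93
eef_pos: [0.6048, -0.1027, 0.1578]
tool_rot: [0.004, 0.994, -0.015, 0.111]
ft_force: [2.7, 0.2, -0.9]
opening: 0.0
```

```bash
python3 -c "
from h import *
st(34,64)"
```

```text
uvw [ 14.3  -0.3 -63.5] Ftool [ 2.41 -0.33  1.44]
t 5.93 pos [ 0.6048 -0.1027  0.1578] turn [ 0.24 -0.72  0.32] shift tool [19.7  0.4 -0.2] shift target frame [19.7  0.3 -0.5] F [ 2.7  0.2 -0.9] open 0.0
```

Call:
{"name": "send_rows", "arguments": {
  "rows": [
    [[-5,0,0],[0,0,0],0],
    [[-4,0,0.5],[0,0,0],0],
    [[0,0,0],[0,0,0],0]
  ]
}}

```text
time_s: 6.18
eef_pos: [0.5924, -0.1027, 0.1547]
tool_rot: [0.005, 0.994, -0.015, 0.109]
ft_force: [1.3, 0.7, 0.1]
opening: 0.0004
```

```bash
python3 -c "
from h import *
st(34,64)"
```

```text
uvw [  1.5   0.1 -63.1] Ftool [ 1.23 -0.7   0.16]
t 6.18 pos [ 0.5924 -0.1027  0.1547] turn [ 0.29 -0.55  0.29] shift tool [32.5  0.1 -0.6] shift target frame [32.5 -0.1 -0.9] F [1.3 0.7 0.1] open 0.0004
```

Call:
{"name": "send_rows", "arguments": {
  "rows": [
    [[-1.5,0,0],[0,0,0],0],
    [[0,0,0],[0,0,0],0]
  ]
}}

```text
time_s: 6.35
eef_pos: [0.5919, -0.1027, 0.1549]
tool_rot: [0.005, 0.994, -0.015, 0.111]
ft_force: [2.0, 0.8, 0.0]
opening: -0.0001
```

Call:
{"name": "send_rows", "arguments": {
  "rows": [
    [[-1.2,0,0.3],[0,0,0],0],
    [[0,0,0],[0,0,0],0]
  ]
}}

```text
time_s: 6.52
eef_pos: [0.592, -0.1026, 0.155]
tool_rot: [0.005, 0.994, -0.015, 0.112]
ft_force: [1.3, 0.1, 0.5]
opening: 0.0002
```

```bash
python3 -c "
from h import *
st(34,64)"
```

```text
uvw [  1.2   0.1 -63.4] Ftool [ 1.41 -0.19 -0.23]
t 6.52 pos [ 0.592  -0.1026  0.155 ] turn [ 0.28 -0.89  0.3 ] shift tool [32.8  0.1 -0.1] shift target frame [32.8 -0.1 -0.6] F [1.3 0.1 0.5] open 0.0002
```

Call:
{"name": "send_rows", "arguments": {
  "rows": [
    [[-2.5,0,0.5],[0,0,0],0]
  ]
}}

```text
time_s: 6.6
eef_pos: [0.5911, -0.1026, 0.1546]
tool_rot: [0.005, 0.993, -0.015, 0.114]
ft_force: [6.0, -1.0, 0.1]
opening: -0.0
```

Call:
{"name": "send_rows", "arguments": {
  "rows": [
    [[-2.5,0,0.5],[0,0,0],0]
  ]
}}

```text
time_s: 6.68
eef_pos: [0.5909, -0.1026, 0.1547]
tool_rot: [0.005, 0.993, -0.015, 0.116]
ft_force: [6.5, -1.0, -0.6]
opening: 0.0002
```

```bash
python3 -c "
from h import *
st(34,64)"
```

```text
uvw [  0.    0.  -63.3] Ftool [6.22 0.76 1.94]
t 6.68 pos [ 0.5909 -0.1026  0.1547] turn [ 0.27 -1.35  0.33] shift tool [34.   0.2  0.1] shift target frame [34.  -0.  -0.7] F [ 6.5 -1.  -0.6] open 0.0002
```

Call:
{"name": "send_rows", "arguments": {
  "rows": [
    [[-3.5,0,0.5],[0,0.5,0],0]
  ]
}}

```text
time_s: 6.77
eef_pos: [0.5904, -0.1025, 0.1547]
tool_rot: [0.005, 0.992, -0.015, 0.124]
ft_force: [7.4, -1.2, -1.6]
opening: 0.0001
```

Call:
{"name": "send_rows", "arguments": {
  "rows": [
    [[-4.2,0,0.5],[0,0.5,0],0]
  ]
}}

```text
time_s: 6.85
eef_pos: [0.5896, -0.1025, 0.1548]
tool_rot: [0.005, 0.991, -0.014, 0.132]
ft_force: [10.0, -1.4, -1.2]
opening: -0.0001
```

```bash
python3 -c "
from h import *
st(34,64)"
```

```text
uvw [ -1.2  -0.  -63.7] Ftool [9.58 1.06 3.31]
t 6.85 pos [ 0.5896 -0.1025  0.1548] turn [ 0.24 -3.17  0.37] shift tool [35.1  0.2  1.7] shift target frame [35.2  0.  -0.3] F [10.  -1.4 -1.2] open -0.0001
```

Call:
{"name": "send_rows", "arguments": {
  "rows": [
    [[-4.5,0,0.5],[0,-1,0],0]
  ]
}}

```text
time_s: 6.93
eef_pos: [0.5879, -0.1024, 0.1545]
tool_rot: [0.005, 0.992, -0.014, 0.127]
ft_force: [9.0, -0.0, -2.0]
opening: 0.0001
```

Call:
{"name": "send_rows", "arguments": {
  "rows": [
    [[-5,0,0.5],[0,-1,0],0]
  ]
}}

```text
time_s: 7.02
eef_pos: [0.5869, -0.1023, 0.1547]
tool_rot: [0.004, 0.992, -0.014, 0.123]
ft_force: [9.5, -1.8, -2.1]
opening: 0.0005
```

```bash
python3 -c "
from h import *
st(34,64)"
```

```text
uvw [ -3.9  -0.1 -64.2] Ftool [8.95 1.43 4.09]
t 7.02 pos [ 0.5869 -0.1023  0.1547] turn [ 0.23 -2.11  0.4 ] shift tool [37.8  0.3  1.6] shift target frame [37.9  0.1  0.2] F [ 9.5 -1.8 -2.1] open 0.0005
```

Call:
{"name": "send_rows", "arguments": {
  "rows": [
    [[-5,0,1.5],[0,-1,0],0]
  ]
}}

```text
time_s: 7.1
eef_pos: [0.5866, -0.1023, 0.1545]
tool_rot: [0.004, 0.993, -0.014, 0.119]
ft_force: [8.9, -0.3, 2.5]
opening: -0.0001
```

Call:
{"name": "send_rows", "arguments": {
  "rows": [
    [[-5,0,1.5],[0,-1,0],0]
  ]
}}

```text
time_s: 7.18
eef_pos: [0.5866, -0.1023, 0.1545]
tool_rot: [0.004, 0.993, -0.014, 0.116]
ft_force: [9.4, -0.7, 0.7]
opening: 0.0004
```

```bash
python3 -c "
from h import *
st(34,64)"
```

```text
uvw [ -4.1  -0.1 -64. ] Ftool [9.32 0.37 1.31]
t 7.18 pos [ 0.5866 -0.1023  0.1545] turn [ 0.23 -1.28  0.45] shift tool [38.1  0.4  0.9] shift target frame [38.1  0.1  0. ] F [ 9.4 -0.7  0.7] open 0.0004
```

Call:
{"name": "send_rows", "arguments": {
  "rows": [
    [[-6,0,1.5],[0,-0.7,0],0]
  ]
}}

```text
time_s: 7.27
eef_pos: [0.5865, -0.1023, 0.1545]
tool_rot: [0.004, 0.993, -0.013, 0.115]
ft_force: [11.6, -1.2, -2.3]
opening: -0.0
```

Call:
{"name": "send_rows", "arguments": {
  "rows": [
    [[-6.5,0,1.5],[0,-0.7,0],0]
  ]
}}

```text
time_s: 7.35
eef_pos: [0.5863, -0.1022, 0.1545]
tool_rot: [0.004, 0.993, -0.013, 0.116]
ft_force: [12.6, -1.7, -1.9]
opening: 0.0001
```

Call:
{"name": "send_rows", "arguments": {
  "rows": [
    [[-6.8,0,1.5],[0,-0.7,0],0]
  ]
}}

```text
time_s: 7.43
eef_pos: [0.5861, -0.1022, 0.1547]
tool_rot: [0.004, 0.993, -0.013, 0.117]
ft_force: [12.7, -1.4, -1.9]
opening: -0.0001
```

```bash
python3 -c "
from h import *
st(34,64)"
```

```text
uvw [ -4.6  -0.2 -64.3] Ftool [12.05  0.96  4.49]
t 7.43 pos [ 0.5861 -0.1022  0.1547] turn [ 0.2  -1.44  0.54] shift tool [38.6  0.5  1.3] shift target frame [38.6  0.2  0.3] F [12.7 -1.4 -1.9] open -0.0001
```

The force now climbs steeply with little motion (9.3 to 12 N in 0.5 mm), so this is the stop. I'll ease it up to about 16 N.

Call:
{"name": "send_rows", "arguments": {
  "rows": [
    [[-7.7,0,1.5],[0,-0.7,0],0]
  ]
}}

```text
time_s: 7.52
eef_pos: [0.5856, -0.1022, 0.1548]
tool_rot: [0.004, 0.993, -0.013, 0.118]
ft_force: [13.9, -1.8, -1.0]
opening: 0.0001
```

Call:
{"name": "send_rows", "arguments": {
  "rows": [
    [[-8.2,0,2],[0,-0.7,0],0]
  ]
}}

```text
time_s: 7.6
eef_pos: [0.5853, -0.1021, 0.1548]
tool_rot: [0.004, 0.993, -0.012, 0.121]
ft_force: [14.2, -1.2, -1.6]
opening: 0.0
```

```bash
python3 -c "
from h import *
st(34,64)"
```

```text
uvw [ -5.4  -0.2 -64.6] Ftool [13.54  0.69  4.56]
t 7.6 pos [ 0.5853 -0.1021  0.1548] turn [ 0.17 -1.89  0.62] shift tool [39.3  0.6  1.9] shift target frame [39.4  0.2  0.6] F [14.2 -1.2 -1.6] open 0.0
```

Call:
{"name": "send_rows", "arguments": {
  "rows": [
    [[-9,0,3],[0,-1.5,0],0]
  ]
}}

```text
time_s: 7.68
eef_pos: [0.5852, -0.1021, 0.1544]
tool_rot: [0.004, 0.993, -0.012, 0.117]
ft_force: [13.9, -0.8, 5.3]
opening: -0.0002
```

Call:
{"name": "send_rows", "arguments": {
  "rows": [
    [[-9.3,0,3.5],[0,-1.5,0],0]
  ]
}}

```text
time_s: 7.77
eef_pos: [0.5854, -0.1021, 0.1542]
tool_rot: [0.004, 0.993, -0.012, 0.114]
ft_force: [11.0, -0.8, 8.8]
opening: 0.0
```

```bash
python3 -c "
from h import *
st(34,64)"
```

```text
uvw [ -5.5  -0.2 -64. ] Ftool [12.57  0.45 -6.31]
t 7.77 pos [ 0.5854 -0.1021  0.1542] turn [ 0.21 -1.08  0.69] shift tool [39.5  0.7  0.8] shift target frame [39.5  0.2  0. ] F [11.  -0.8  8.8] open 0.0
```

Call:
{"name": "send_rows", "arguments": {
  "rows": [
    [[-9.5,0,2],[0,-0.7,0],0]
  ]
}}

```text
time_s: 7.85
eef_pos: [0.5851, -0.102, 0.155]
tool_rot: [0.004, 0.993, -0.011, 0.117]
ft_force: [15.9, -1.4, -1.8]
opening: 0.0001
```

Call:
{"name": "send_rows", "arguments": {
  "rows": [
    [[-10,0,2],[0,-1,0],0]
  ]
}}

```text
time_s: 7.93
eef_pos: [0.5845, -0.102, 0.1555]
tool_rot: [0.005, 0.993, -0.011, 0.119]
ft_force: [16.4, -1.9, -1.9]
opening: 0.0
```

```bash
python3 -c "
from h import *
st(34,64)"
```

```text
uvw [ -6.1  -0.4 -65.5] Ftool [15.72  1.33  5.26]
t 7.93 pos [ 0.5845 -0.102   0.1555] turn [ 0.2  -1.64  0.79] shift tool [40.   0.9  2.7] shift target frame [40.1  0.4  1.5] F [16.4 -1.9 -1.9] open 0.0
```

Call:
{"name": "send_rows", "arguments": {
  "rows": [
    [[-10.5,0,3.5],[0,-1.2,0],0]
  ]
}}

```text
time_s: 8.02
eef_pos: [0.5843, -0.1019, 0.1552]
tool_rot: [0.005, 0.993, -0.01, 0.119]
ft_force: [14.1, -1.3, 6.5]
opening: 0.0002
```

Call:
{"name": "send_rows", "arguments": {
  "rows": [
    [[-11,0,3.3],[0,-1,0],0]
  ]
}}

```text
time_s: 8.1
eef_pos: [0.5842, -0.1019, 0.1554]
tool_rot: [0.005, 0.993, -0.01, 0.122]
ft_force: [15.4, -1.4, 3.6]
opening: -0.0
```

```bash
python3 -c "
from h import *
st(34,64)"
```

```text
uvw [ -6.3  -0.4 -65.5] Ftool [15.82  0.84 -0.34]
t 8.1 pos [ 0.5842 -0.1019  0.1554] turn [ 0.23 -1.97  0.9 ] shift tool [40.2  1.1  2.9] shift target frame [40.3  0.4  1.5] F [15.4 -1.4  3.6] open -0.0
```

Call:
{"name": "send_rows", "arguments": {
  "rows": [
    [[-11.5,0,3.4],[0,-1,0],0]
  ]
}}

```text
time_s: 8.18
eef_pos: [0.5841, -0.1019, 0.1555]
tool_rot: [0.005, 0.992, -0.009, 0.125]
ft_force: [17.2, -1.6, 1.2]
opening: -0.0004
```

Call:
{"name": "send_rows", "arguments": {
  "rows": [
    [[-12,0,3.5],[0,-1,0],0]
  ]
}}

```text
time_s: 8.27
eef_pos: [0.5839, -0.1018, 0.1555]
tool_rot: [0.005, 0.992, -0.009, 0.128]
ft_force: [18.4, -0.8, 2.4]
opening: 0.0001
```

```bash
python3 -c "
from h import *
st(34,64)"
```

```text
uvw [ -6.6  -0.5 -65.6] Ftool [18.49  0.14  1.48]
t 8.27 pos [ 0.5839 -0.1018  0.1555] turn [ 0.25 -2.76  1.02] shift tool [40.5  1.2  3.6] shift target frame [40.6  0.5  1.6] F [18.4 -0.8  2.4] open 0.0001
```

About 18.5 N at the fingertip is about 15.9 N at the handle's end, with a slope of about 8 N/mm, so the stop is reached. I'll back off, lift, cross over and come down on the near side.

Call:
{"name": "send_rows", "arguments": {
  "rows": [
    [[8,0,0],[0,-1.5,1],0],
    [[10,0,-5],[0,-1,0],0],
    [[3,0,-20],[0,0,0],0],
    [[0,0,-25],[0,0,0],0],
    [[-10,0,-5],[0,0,0],0]
  ]
}}

```text
time_s: 8.68
eef_pos: [0.5828, -0.1007, 0.2132]
tool_rot: [0.003, 0.994, -0.018, 0.104]
ft_force: [0.7, -0.6, 1.0]
opening: -0.0
```

```bash
python3 -c "
from h import *
st(-45,95)"
```

```text
uvw [   4.3   -1.6 -122.3] Ftool [ 0.87  0.53 -0.85]
t 8.68 pos [ 0.5828 -0.1007  0.2132] turn [ 0.12  0.1  -0.01] shift tool [-49.2   1.5  27.4] shift target frame [-49.3   1.6  27.3] F [ 0.7 -0.6  1. ] open -0.0
```

Call:
{"name": "send_rows", "arguments": {
  "rows": [
    [[-25,1,0],[0,0,0],0],
    [[-25,1,5],[0,0,0],0],
    [[-5,0,10],[0,0,0],0],
    [[0,0,10],[0,0,0],0],
    [[0,0,0],[0,0,0],0]
  ]
}}

```text
time_s: 9.1
eef_pos: [0.5253, -0.101, 0.1738]
tool_rot: [0.004, 0.995, -0.018, 0.099]
ft_force: [0.3, 0.6, -1.0]
opening: 0.0001
```

Run:
```python
from h import *
st(-46,64)
c=env.camera("wrist"); cv2.imwrite("pics/w4.png",c["color"])
```

```text
uvw [-60.1   0.7 -95.6] Ftool [ 0.04 -0.61  1.07]
t 9.1 pos [ 0.5253 -0.101   0.1738] turn [ 0.22  0.63 -0.08] shift tool [14.5 -0.9 31.5] shift target frame [14.1 -0.7 31.6] F [ 0.3  0.6 -1. ] open 0.0001
```

View pics/w4.png

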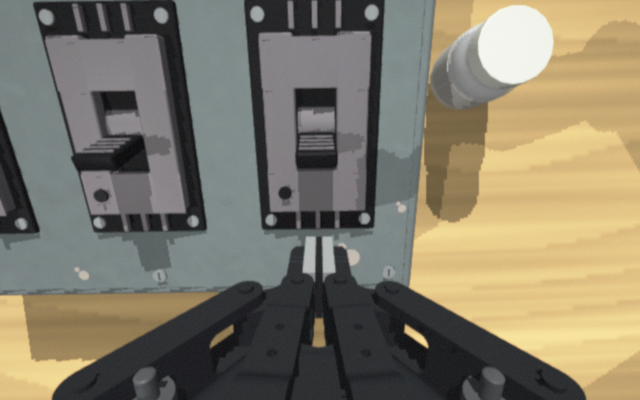

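The handle at (316,145) is at its off rest, and the fingers at (319,240) are in line on its near side. Now down, then push.

Call:
{"name": "send_rows", "arguments": {
  "rows": [
    [[0,0,15],[0,0.6,0],0],
    [[2,0,12],[0,0,0],0],
    [[2,0,4],[0,0,0],0],
    [[0,0,0],[0,0,0],0]
  ]
}}

```text
time_s: 9.48
eef_pos: [0.5401, -0.1009, 0.1439]
tool_rot: [0.003, 0.994, -0.018, 0.106]
ft_force: [-1.3, 0.0, -0.3]
opening: -0.0002
```

```bash
python3 -c "
from h import *
st(-46,62)"
```

```text
uvw [-51.9   0.1 -63.3] Ftool [-1.37  0.    0.01]
t 9.48 pos [ 0.5401 -0.1009  0.1439] turn [ 0.12 -0.13 -0.03] shift tool [ 5.9 -0.2  1.4] shift target frame [ 5.9 -0.1  1.3] F [-1.3  0.  -0.3] open -0.0002
```

Call:
{"name": "send_rows", "arguments": {
  "rows": [
    [[8,0,0],[0,0,0],0],
    [[6,0,0],[0,0,0],0],
    [[6,0,0],[0,0,0],0],
    [[5,0,0],[0,0,0],0]
  ]
}}

```text
time_s: 9.82
eef_pos: [0.5657, -0.1016, 0.1494]
tool_rot: [0.003, 0.995, -0.018, 0.103]
ft_force: [-5.9, 0.1, 1.4]
opening: -0.0
```

```bash
python3 -c "
from h import *
st(-12,62)"
```

```text
uvw [-25.7  -0.1 -63.4] Ftool [-5.53  0.07 -2.59]
t 9.82 pos [ 0.5657 -0.1016  0.1494] turn [ 0.1   0.17 -0.03] shift tool [13.7  0.1  1.4] shift target frame [13.7  0.1  1.4] F [-5.9  0.1  1.4] open -0.0
```

Call:
{"name": "send_rows", "arguments": {
  "rows": [
    [[5,0,0.5],[0,0,0],0],
    [[5,0,0.5],[0,0,0],0],
    [[5,0,0],[0,0,0],0]
  ]
}}

```text
time_s: 10.07
eef_pos: [0.5817, -0.1021, 0.1523]
tool_rot: [0.003, 0.995, -0.018, 0.102]
ft_force: [0.4, 0.3, -0.5]
opening: -0.0
```

```bash
python3 -c "
from h import *
st(-12,62)"
```

```text
uvw [ -9.5  -0.1 -63. ] Ftool [ 0.29 -0.3   0.53]
t 10.07 pos [ 0.5817 -0.1021  0.1523] turn [ 0.12  0.26 -0.03] shift tool [-2.5  0.1  1. ] shift target frame [-2.5  0.1  1. ] F [ 0.4  0.3 -0.5] open -0.0
```

The load vanished past centre, so the handle has snapped over. I'll retreat and check.

Call:
{"name": "send_rows", "arguments": {
  "rows": [
    [[-20,0,0],[0,0,0],0],
    [[-20,0,-5],[0,0,0],0],
    [[-5,0,-25],[0,0,0],0],
    [[0,0,-30],[0,0,0],0],
    [[0,0,-5],[0,0,0],0]
  ]
}}

```text
time_s: 10.48
eef_pos: [0.5294, -0.0992, 0.2092]
tool_rot: [0.001, 0.994, -0.017, 0.107]
ft_force: [1.6, -0.6, 0.7]
opening: 0.0002
```

Call:
{"name": "send_rows", "arguments": {
  "rows": [
    [[0,-15,-15],[0,0,0],0],
    [[0,-15,-15],[0,0,0],0],
    [[0,0,-5],[0,0,0],0],
    [[0,0,0],[0,0,0],0]
  ]
}}

```text
time_s: 10.82
eef_pos: [0.5276, -0.0699, 0.2492]
tool_rot: [0.003, 0.993, -0.018, 0.114]
ft_force: [0.1, -1.2, 0.2]
opening: 0.0002
```

Run:
```python
from h import *
st(-46,64)
c=env.camera("wrist"); i=c["color"].copy(); T=tgt(YAW)
for th,col in((.32,(0,0,255)),(.1,(0,255,0)),(-.24,(255,0,0))):
    cv2.circle(i,tuple(int(v) for v in proj(c,P+.066*(T[:,0]*np.sin(th)-T[:,2]*np.cos(th)))),2,col,-1)
cv2.imwrite("pics/w5.png",i)
```

```text
uvw [ -43.3  -30.4 -169.1] Ftool [ 0.2  1.2 -0.2]
t 10.82 pos [ 0.5276 -0.0699  0.2492] turn [ 0.1  -1.05 -0.03] shift tool [ -4.7  30.2 105.1] shift target frame [ -2.7  30.4 105.1] F [ 0.1 -1.2  0.2] open 0.0002
```

View pics/w5.png

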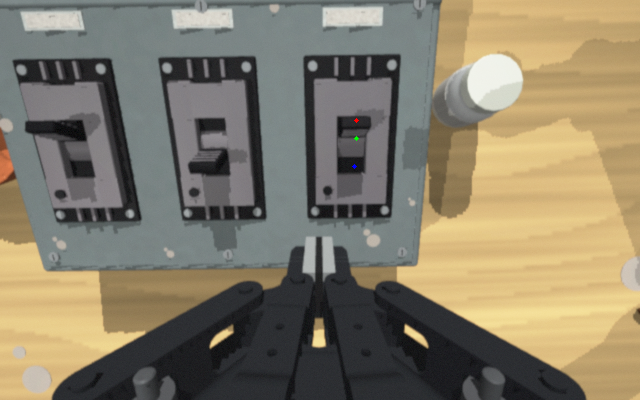

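The handle's end sits on the red 0.32 rad mark (355,121), with no slot showing beyond it, the same as the left breaker. It has stayed there since I let go, and the other two are unchanged. I'm handing it in.

```bash
python3 -c "
from h import *
print(env.close_job()); print(env.get_obs()['time_s'])"
```

```text
the job is handed in; nothing more can be done
None
the job is handed in; nothing more can be done
```

I reset the tripped breaker, the one on the -y side next to the jar, threw it on, and handed the job in at about 10.8 s. `close_job` gives no verdict, so the outcome rests on my own checks.

- **Reset:** I pushed the handle past off to its stop with shut fingers. The push reached about 18.5 N at the fingertip, which I work out as about 16 N at the handle's end. The force climbed about 8 N per mm there, which matches the stop.
- **Throw to on:** I pushed from the near side. The load rose to about 6 N, then vanished as the handle went over centre.
- **Last picture:** taken about 0.7 s after I backed off. The handle's end is on the 0.32 rad mark, the left breaker still looks on and the middle one off. The jar and the visible edge of the bowl look undisturbed, and the arm is clear of everything.
- **Disagreements:** the networks' first handle angles were off: 0.29 and 0.18 rad for the wrong outer breakers, and -0.33 for the off one. I identified the tripped breaker from the wrist picture and a model fit instead. The end force is only good to about 10%, because I had to assume where the fingertip touched the handle.

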